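# Load a column stand for back-flushing, shut its covers, stroke the pump

## Robot

A 6-joint arm with a two-finger parallel gripper is mounted at the origin on a cart in front of the work surface, level with it; the furniture and walls round the work are solid. World frame = base frame: x ahead of the robot, y to its left, z up, the work surface at z = 0. Lengths are in mm, angles in rad, forces in N, time in s.
With the tool pointing down it reaches from about 325 to 850 mm from the base axis. Payload 4.4 kg.
Tool frame: the origin (TCP) lies on the front face of the gripper's body, between the roots of the fingers; the fingertips stand 97 mm ahead of it and the grasp point (between the pads) lies 78 mm ahead of it; z points along the fingers, y is the line along which they close (so a half turn about z gives the same grasp; the last joint's range is limited). The gripper opens to 94 mm and grips with 3 to 60 N. Pads are 16 mm wide; open, the fingers measure 119 mm over their backs; the gripper's body (75 mm by 177 mm) begins 78 mm behind the grasp point.
Start: joints at [-1.252, 0.207, 1.542, -0, 1.393, -0.15], TCP at [259.783, -512.972, 302.647] pointing down, gripper open.
Joint ranges: [-2.73, 2.73], [-0.86, 2.22], [0.23, 2.46], [-1.11, 4.25], [0.08, 2.63], [-2.82, 2.82]. Speed limits (rad/s): [2.79, 2.79, 3.14, 3.14, 3.14, 3.14].

## Interface

Orientations are given as a unit quaternion [x, y, z, w].
In Python, from bench import * gives the robot as it stands.
- The arm moves only by the tool step_arm, never from a script. Its argument "moves" is one flat list of numbers, 6 for each row, row after row: the shift along the tool's x, y, z in units of 150 mm (1.0 is 150 mm), then the turn, a rotation vector about the tool's x, y, z in units of pi rad (1.0 is pi rad). In form: [x, y, z, ax, ay, az, x, y, z, ax, ay, az, ...]. A call has 1 to 12 rows; each row is the pose to reach, as a shift and turn from the pose commanded when the call began, along the tool's axes at that moment, turning the shorter way round; what a row does not reach only later rows make up. A row lasts 1/8 s, in which the tool goes at most 62.5 mm and 10.7 degrees, less where a joint would pass 70% of its speed; a pose out of reach is approached as far as the arm can. A call with a number of a shift or a turn outside -1 to 1 is refused whole. A call with a gripper value outside its range is refused whole. "grip" is the finger opening in mm, from 0 to 94, set as the call begins (left out, the last holds). The fingers move at their own pace and stop on an object; the grip force is fixed at half the most. Time passes only in rows, so rows that repeat a pose let the fingers close. It gives the time, the measured TCP pose, the force, the opening and the grip force at its end, in the units of the state.
- sense(): the state, without advancing time (a new reading comes with each control period).
- snapshot(name): name is "side" or "top"; returns the picture (384x512x3 uint8, red, green, blue); there is no depth.
- camera_info(name): a dict with "vertical_fov" (degrees; the focal length in pixels is half the picture's height over the tangent of half this angle, whatever the lens; pixels are square), "cx", "cy" (the principal point, pixels), "R" (3x3) and "t" (3): a world point X has camera coordinates R X + t. Camera axes: x right, y down, z forward; pixel columns grow to the right and rows downward; lengths in mm; the calibration is good to about 2 mm. A picture is of the moment at which its call begins. camera_info takes no time and is no camera call.
- sign_off(): hands the job in; it is judged then, once.
The state is a dict: "time": time; "qpos": joint angles; "joint_velocities": joint speeds; "joint_torque": joint torques, N m; "ee_pos": TCP position; "orientation": TCP orientation; "force": force on the tool from outside, world axes, zero at the start; "torque": the same for the moment, N m; "gripper_width": opening from 0.0 (shut) to 1.0 (fully open); "finger_force": force on a finger pad.
Only numpy, scipy, OpenCV 4.12 (cv2) and the standard library are available. Lean on these libraries where they do the work, as an engineer would, in place of code of your own. Each camera call takes 0.05 s, during which the arm holds its last target. There are 200 camera calls.

## Task

Load the column stand for back-flushing: turn each steel column from the mat end for end and lay it in a cradle of its own with its long fitting toward you, then press all three hinged covers down until they snap shut and stay shut, also over an empty cradle. Only when every cover is shut, give the hand pump at least two full strokes: each time pull its lever toward you right to the stop and ease it back to rest slowly, taking about three seconds, never letting it snap back. Leave the glassware and the wash bottle behind as they stand.

Things in the scene. Friction and masses are not known exactly. Their poses are not given: they have to be found in the camera images.
- column_0: Steel column, 0.16 kg, None if absent (2 or 3 are there). Bare tube, 16 mm thick, from x=-56 to +56 mm; long hex fitting (36 mm, dark band, then a 12 mm nose) at +x, ending at +104 mm; short hex fitting (16 mm) at -x, ending at -72 mm; hexes 24 mm across flats. Origin on the axis at mid-tube, own +x along it. Roll is free. Axis at first 12 mm above the mat. Mass centre x=+23 mm.
- long_end_0 (a point): Point on the axis of column_0 at the outer end of its long hex fitting, 92 mm from its origin (the nose stands out 12 mm more).
- column_1: Steel column, 0.16 kg, None if absent (2 or 3 are there). Bare tube, 16 mm thick, from x=-56 to +56 mm; long hex fitting (36 mm, dark band, then a 12 mm nose) at +x, ending at +104 mm; short hex fitting (16 mm) at -x, ending at -72 mm; hexes 24 mm across flats. Origin on the axis at mid-tube, own +x along it. Roll is free. Axis at first 12 mm above the mat. Mass centre x=+23 mm.
- long_end_1 (a point): Point on the axis of column_1 at the outer end of its long hex fitting, 92 mm from its origin (the nose stands out 12 mm more).
- column_2: Steel column, 0.16 kg, None if absent (2 or 3 are there). Bare tube, 16 mm thick, from x=-56 to +56 mm; long hex fitting (36 mm, dark band, then a 12 mm nose) at +x, ending at +104 mm; short hex fitting (16 mm) at -x, ending at -72 mm; hexes 24 mm across flats. Origin on the axis at mid-tube, own +x along it. Roll is free. Axis at first 12 mm above the mat. Mass centre x=+23 mm.
- long_end_2 (a point): Point on the axis of column_2 at the outer end of its long hex fitting, 92 mm from its origin (the nose stands out 12 mm more).
- stand: Fixed aluminium plate, 250 mm wide, 10 mm thick, x=-92 to +113 mm, with 3 cradles along its x. Origin on the bench under the middle cradle; +x from the robot's side to the cover hinges. Cradle 0, 1, 2 at y=-80, 0, +80 mm. Cradle: two black V saddles, 10 mm thick, at x=-40 and +40 mm, 36 mm wide. Catch post (62 mm high) of each: x=19 to 32 mm, 20 to 32 mm to the +y side of its middle line.
- cradle_0 (a point): Where a column's origin lies when it rests in cradle 0: 36 mm above the bench, axes as the stand's. Its +x (long fitting) must point along this frame's -x, to the robot. Saddles centre the tube; 11 mm of play along it. Fingers fit beside the tube between the saddles, 26 mm of room below its axis.
- hinge_0 (a point): Middle of the hinge of cover 0: 95 mm along the stand's +x from the cradle point, 51 mm above the bench; hinge axis along the stand's y.
- cover_0 (a joint): Cover 0, rad: 0 shut, level over the column; 1.4 open, nearly upright at the far end. Flap 57 mm long, 44 mm wide, black press pad on its outer face 40 mm from the hinge, 8 mm above the hinge when shut. A light spring opens it; at 0 a sprung ball on the catch post snaps over its tip and holds it (9 N at the pad to snap in). Push the far face toward the robot, then down.
- cradle_1 (a point): Where a column's origin lies when it rests in cradle 1: 36 mm above the bench, axes as the stand's. Its +x (long fitting) must point along this frame's -x, to the robot. Saddles centre the tube; 11 mm of play along it. Fingers fit beside the tube between the saddles, 26 mm of room below its axis.
- hinge_1 (a point): Middle of the hinge of cover 1: 95 mm along the stand's +x from the cradle point, 51 mm above the bench; hinge axis along the stand's y.
- cover_1 (a joint): Cover 1, rad: 0 shut, level over the column; 1.4 open, nearly upright at the far end. Flap 57 mm long, 44 mm wide, black press pad on its outer face 40 mm from the hinge, 8 mm above the hinge when shut. A light spring opens it; at 0 a sprung ball on the catch post snaps over its tip and holds it (9 N at the pad to snap in). Push the far face toward the robot, then down.
- cradle_2 (a point): Where a column's origin lies when it rests in cradle 2: 36 mm above the bench, axes as the stand's. Its +x (long fitting) must point along this frame's -x, to the robot. Saddles centre the tube; 11 mm of play along it. Fingers fit beside the tube between the saddles, 26 mm of room below its axis.
- hinge_2 (a point): Middle of the hinge of cover 2: 95 mm along the stand's +x from the cradle point, 51 mm above the bench; hinge axis along the stand's y.
- cover_2 (a joint): Cover 2, rad: 0 shut, level over the column; 1.4 open, nearly upright at the far end. Flap 57 mm long, 44 mm wide, black press pad on its outer face 40 mm from the hinge, 8 mm above the hinge when shut. A light spring opens it; at 0 a sprung ball on the catch post snaps over its tip and holds it (9 N at the pad to snap in). Push the far face toward the robot, then down.
- pump: Hand pump, fixed: plate 120 x 85 mm, steel barrel; origin on the bench under its middle. Own -x points to the robot; the lever swings in its x-z plane.
- pump_lever (a joint): Lever, rad: 0 at rest, leaning 0.45 rad away from the robot (pump +x); 1.0 at its stop, leaning 0.55 rad toward the robot. Sprung back to rest: about 3 N at the grip near rest, 10 N at the stop, slightly damped. Let go at the stop it snaps back at up to 2.1 rad/s; let go within 0.05 rad of rest it does no harm.
- lever_grip (a point): Grip point on the lever's black crossbar (14 mm thick, along the pump's y, clear for 25 mm to either side), 95 mm from the pivot axis, 155 mm above the bench at rest; moves with the lever. The arm runs down from the bar 41 mm to the -y side. The round bar can turn in the fingers.
- lever_pivot (a point): Point on the lever's pivot axis (along the pump's y), at the y of the grip point, 70 mm above the bench.
- mat: Flat dark bench mat 220 x 270 mm, 3 mm thick, fixed; origin under its middle.
- flask: Bystander: conical glass flask, 67 mm wide, 108 mm high; origin under its middle. Leave alone.
- beaker: Bystander: glass beaker, 60 mm wide, 72 mm high; origin under its middle. Leave alone.
- wash_bottle: Bystander: squeeze wash bottle, 66 x 109 mm, 182 mm high; origin under it. Leave alone.

How it is judged (in metres and radians):
On the way, in this order (a step that is already met when the one before it is completed fails the run):
1. every column lies in a cradle with its long fitting toward the robot and all three covers are snapped shut (((x of column_0 in the frame of cradle_0 between -0.014 and 0.014 m and y of column_0 in the frame of cradle_0 between -0.006 and 0.006 m and z of column_0 in the frame of cradle_0 between -0.006 and 0.006 m and x of long_end_0 in the frame of cradle_0 below -0.07 m and angle between the x axis of column_0 and the x axis of cradle_0, either way round below 0.1 rad) or (x of column_0 in the frame of cradle_1 between -0.014 and 0.014 m and y of column_0 in the frame of cradle_1 between -0.006 and 0.006 m and z of column_0 in the frame of cradle_1 between -0.006 and 0.006 m and x of long_end_0 in the frame of cradle_1 below -0.07 m and angle between the x axis of column_0 and the x axis of cradle_1, either way round below 0.1 rad) or (x of column_0 in the frame of cradle_2 between -0.014 and 0.014 m and y of column_0 in the frame of cradle_2 between -0.006 and 0.006 m and z of column_0 in the frame of cradle_2 between -0.006 and 0.006 m and x of long_end_0 in the frame of cradle_2 below -0.07 m and angle between the x axis of column_0 and the x axis of cradle_2, either way round below 0.1 rad)) and ((x of column_1 in the frame of cradle_0 between -0.014 and 0.014 m and y of column_1 in the frame of cradle_0 between -0.006 and 0.006 m and z of column_1 in the frame of cradle_0 between -0.006 and 0.006 m and x of long_end_1 in the frame of cradle_0 below -0.07 m and angle between the x axis of column_1 and the x axis of cradle_0, either way round below 0.1 rad) or (x of column_1 in the frame of cradle_1 between -0.014 and 0.014 m and y of column_1 in the frame of cradle_1 between -0.006 and 0.006 m and z of column_1 in the frame of cradle_1 between -0.006 and 0.006 m and x of long_end_1 in the frame of cradle_1 below -0.07 m and angle between the x axis of column_1 and the x axis of cradle_1, either way round below 0.1 rad) or (x of column_1 in the frame of cradle_2 between -0.014 and 0.014 m and y of column_1 in the frame of cradle_2 between -0.006 and 0.006 m and z of column_1 in the frame of cradle_2 between -0.006 and 0.006 m and x of long_end_1 in the frame of cradle_2 below -0.07 m and angle between the x axis of column_1 and the x axis of cradle_2, either way round below 0.1 rad)) and ((x of column_2 in the frame of cradle_0 between -0.014 and 0.014 m and y of column_2 in the frame of cradle_0 between -0.006 and 0.006 m and z of column_2 in the frame of cradle_0 between -0.006 and 0.006 m and x of long_end_2 in the frame of cradle_0 below -0.07 m and angle between the x axis of column_2 and the x axis of cradle_0, either way round below 0.1 rad) or (x of column_2 in the frame of cradle_1 between -0.014 and 0.014 m and y of column_2 in the frame of cradle_1 between -0.006 and 0.006 m and z of column_2 in the frame of cradle_1 between -0.006 and 0.006 m and x of long_end_2 in the frame of cradle_1 below -0.07 m and angle between the x axis of column_2 and the x axis of cradle_1, either way round below 0.1 rad) or (x of column_2 in the frame of cradle_2 between -0.014 and 0.014 m and y of column_2 in the frame of cradle_2 between -0.006 and 0.006 m and z of column_2 in the frame of cradle_2 between -0.006 and 0.006 m and x of long_end_2 in the frame of cradle_2 below -0.07 m and angle between the x axis of column_2 and the x axis of cradle_2, either way round below 0.1 rad)) and value of joint each of cover_0, cover_1, cover_2 below 0.08 rad), for 0.3 s.
2. first stroke: the pump lever is pulled to its stop (value of joint pump_lever above 0.93 rad), for 0.1 s.
3. first stroke: the pump lever is eased back to rest (value of joint pump_lever below 0.05 rad), for 0.2 s.
4. second stroke: the pump lever is pulled to its stop (value of joint pump_lever above 0.93 rad), for 0.1 s.
5. second stroke: the pump lever is eased back to rest (value of joint pump_lever below 0.05 rad), for 0.2 s.
At the end, for the whole second after the job is handed in: Each column rests in a cradle (within 14 mm along, 6 mm across and in height, 0.1 rad), long fitting on the robot's side; all covers stay shut (below 0.08 rad); lever at rest (below 0.05 rad); nothing moves (all of step 1 and value of joint pump_lever below 0.05 rad and linear speed of each of column_0, column_1, column_2 below 0.02 m/s); the robot touches nothing.
It fails at once if the pump lever is worked (beyond 0.25 rad) while a cover is open (value of joint pump_lever above 0.25 rad and value of joint any of cover_0, cover_1, cover_2 above 0.3 rad).
It fails at once if the pump lever snaps back (returns faster than 1.2 rad/s) (velocity of joint pump_lever below -1.2 rad/s).
It fails at once if a bystander (flask, beaker, wash bottle) is moved by more than 30 mm or knocked over (distance of any of flask, beaker, wash_bottle from where it was at the start of the episode above 0.03 m or angle between any of flask, beaker, wash_bottle's own z axis and vertical above 0.4 rad).
Of column_0, column_1, column_2 only 2 to 3 are there at a start; the rules pass over those that are not, and their reading is None.
At some moment in a run one of column_0, column_1, column_2 may be knocked a few centimetres aside while the robot is not near it.
It also fails if it takes over 210 s, if anything falls off the work surface, if the arm or the gripper's body presses on something with over 40 N, if the wrist force passes 120 N, or if a joint passes its speed limit or range.

## Working session

There is one attempt and no reset: what is moved stays moved. The work goes in short steps, Python scripts to look and compute and a tool call to move; the robot and the scene stay as the last step left them, time stands still between calls to the robot, and variables do not carry over. Pictures are saved under pics/ and viewed, at most 14 in all, crops included, and the job is handed in when it is done.

Besides the shell and the picture viewer there is one more tool, called after "Emit:" as name(argument=value, ...) on one line, values as JSON. step_arm: Moves the arm, as the interface text tells. Its arguments: {"type":"object","properties":{"moves":{"type":"array"},"grip":{"type":"number"}},"required":["moves"]}

```bash
ls; mkdir -p pics
python3 - <<'E'
from bench import *
import cv2
s=sense();print(s)
for n in("side","top"):
    cv2.imwrite(f"pics/{n}0.png",snapshot(n)[:,:,::-1]);print(n,camera_info(n))
E
```

```text
pics
{'time': 0.0, 'qpos': array([-1.25251033e+00,  2.07384819e-01,  1.54291663e+00, -2.58333557e-05,
        1.39348372e+00, -1.50493090e-01]), 'joint_velocities': array([ 0.00183783, -0.00065841, -0.00023639, -0.00035683,  0.0001558 ,
       -0.00175088]), 'joint_torque': array([ 2.34156405e-04, -3.70875764e+01, -2.81414831e+01,  6.99477643e-02,
        3.61374964e-02, -1.80627367e-04]), 'ee_pos': array([ 259.58905705, -512.42221274,  301.52824582]), 'orientation': array([ 9.72655184e-01,  2.32251353e-01, -1.04531045e-04, -1.09133457e-03]), 'force': array([0.08710981, 0.29638587, 0.39767419]), 'torque': array([ 0.01946143,  0.02913489, -0.02252247]), 'finger_force': 0.0, 'gripper_width': 1.0000467805782138}
side {'vertical_fov': 55.15419587641805, 'cx': 256.13432732818393, 'cy': 188.13072939535382, 'R': array([[-0.98933695, -0.14544606, -0.00760596],
       [-0.09879593,  0.70855662, -0.69870371],
       [ 0.10701295, -0.69050196, -0.71537073]]), 't': array([ 580.89437276,  190.3293603 , 1155.39662964])}
top {'vertical_fov': 50.30907234531537, 'cx': 262.42657107346906, 'cy': 188.48209265758305, 'R': array([[-0.0239818 , -0.99963366,  0.01254694],
       [-0.98849832,  0.02183636, -0.1496471 ],
       [ 0.14931829, -0.01599144, -0.98865986]]), 't': array([ -37.62744047,  601.91881985, 1486.41234365])}
```

View pics/side0.png

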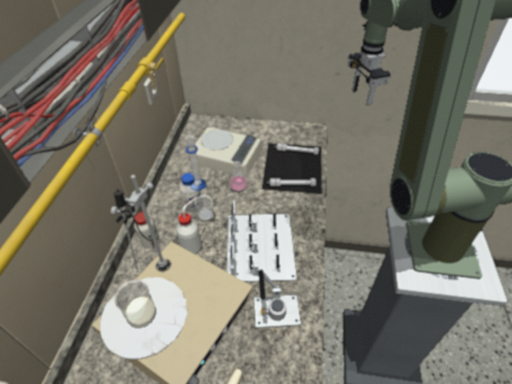

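View pics/top0.png

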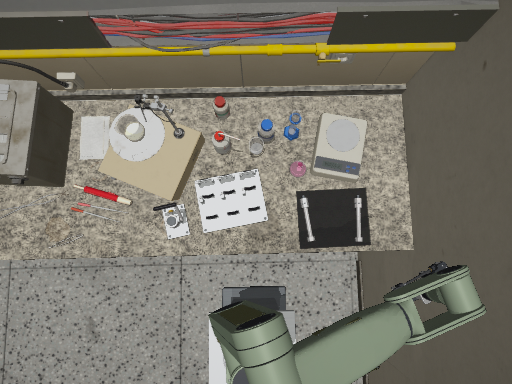

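Two columns on the mat: in the top view at about (307,220) and (358,220). The stand is at (231,200) and the pump at (176,220). I'll enlarge the crops next.

Run:
```python
import cv2,numpy as np
t=cv2.imread("pics/top0.png");s=cv2.imread("pics/side0.png")
def c(im,x,y,w,h,k): return cv2.resize(im[y:y+h,x:x+w],None,fx=k,fy=k,interpolation=cv2.INTER_CUBIC)
a=c(t,150,165,125,75,6);cv2.imwrite("pics/a.png",a)
b=c(s,220,195,90,140,4);d=c(t,290,180,90,70,4);e=c(s,255,135,80,70,4)
o=np.zeros((560,800,3),np.uint8);o[:560,:360]=b;o[:280,380:740]=d;o[280:560,380:700]=e
cv2.imwrite("pics/b.png",o)
```

```text
(no output)
```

View pics/a.png

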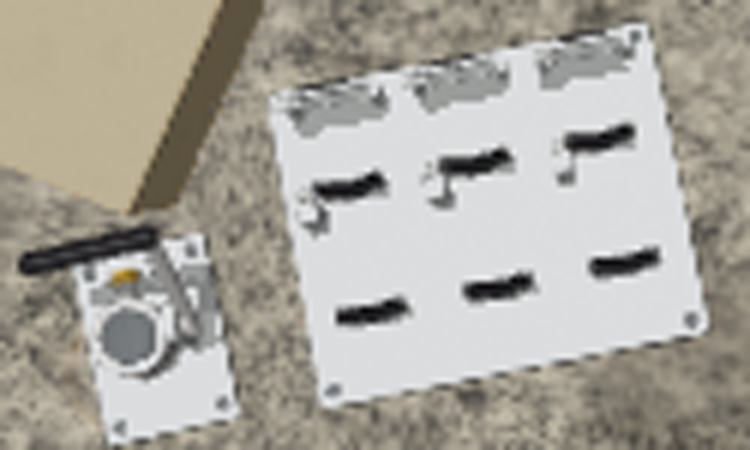

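View pics/b.png

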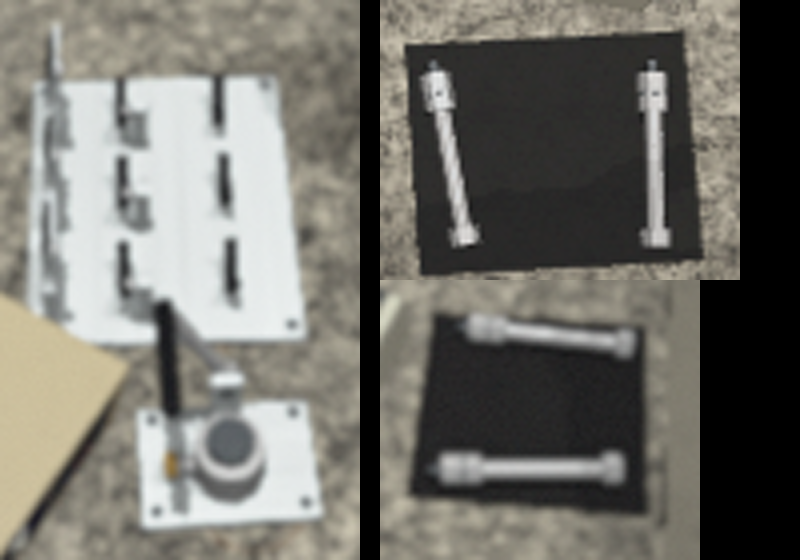

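Each column's long fitting points away from the robot: the top-view long ends are at about (299,202) and (353,202). The stand is open with its hinges on the far side. The pump bar runs from about (153,209) to (176,204). Next I'll measure all of these by masks.

```bash
cat > h.py <<'E'
import cv2,numpy as np
from bench import *
K={n:camera_info(n) for n in("side","top")}
def ray(n,p):
    k=K[n];f=192/np.tan(np.radians(k["vertical_fov"])/2);R=np.array(k["R"]);t=np.array(k["t"])
    p=np.atleast_2d(p).astype(float)
    d=np.c_[(p[:,0]-k["cx"])/f,(p[:,1]-k["cy"])/f,np.ones(len(p))]@R
    return -R.T@t,d/np.linalg.norm(d,axis=1)[:,None]
def plane(n,p,z):
    c,d=ray(n,p);return c+d*((z-c[2])/d[:,2])[:,None]
def proj(n,X):
    k=K[n];f=192/np.tan(np.radians(k["vertical_fov"])/2);c=np.atleast_2d(X)@np.array(k["R"]).T+np.array(k["t"])
    return c[:,:2]/c[:,2:]*f+[k["cx"],k["cy"]]
def tri(ps,pt):
    cs,a=ray("side",ps);ct,b=ray("top",pt);a=a[0];b=b[0]
    s,t=np.linalg.lstsq(np.c_[a,-b],ct-cs,rcond=None)[0]
    return (cs+s*a+ct+t*b)/2,np.linalg.norm(cs+s*a-ct-t*b)
def blobs(im,box,m,amin,mode="white"):
    "contours (external) of mask in box x0,y0,x1,y1 at 4x upsampling, full-image pixel coords"
    x0,y0,x1,y1=box;g=cv2.resize(im[y0:y1,x0:x1],None,fx=4,fy=4,interpolation=cv2.INTER_LINEAR)
    hi,lo=g.max(2).astype(int),g.min(2).astype(int)
    k=(lo>m) if mode=="white" else (hi<m)
    cs,_=cv2.findContours(k.astype(np.uint8),cv2.RETR_EXTERNAL,cv2.CHAIN_APPROX_NONE)
    return [((c[:,0,:]+.5)/4-.5+[x0,y0]).astype(np.float32) for c in cs if cv2.contourArea(c)>amin*16]
E
python3 - <<'E'
from h import *
np.set_printoptions(precision=1,suppress=True)
t=cv2.imread("pics/top0.png");s=cv2.imread("pics/side0.png")
def rect(n,im,box,m,z,a=200):
    for c in blobs(im,box,m,a):
        w=plane(n,c,z)[:,:2].astype(np.float32);r=cv2.minAreaRect(w);print(n,"rect",np.array(r[0]),np.array(r[1]),r[2])
rect("top",t,(190,165,275,240),185,10);rect("top",t,(155,200,195,243),185,6)
rect("side",s,(222,205,305,285),185,10);rect("side",s,(248,290,305,332),185,6)
for n,im,box in(("top",t,(290,185,380,250)),("side",s,(258,138,330,195))):
    for c in blobs(im,box,95,30):
        m=c.mean(0);r=cv2.minAreaRect(c);b=cv2.boxPoints(r)
        L=sorted([(np.linalg.norm(b[i]-b[i-1]),i) for i in range(4)])
        e=[(b[i]+b[i-1])/2 for _,i in L[:2]]
        print(n,"col",m,np.array(r[1]),r[2],e, plane(n,np.array(e),15))
for n,im,box in(("top",t,(195,185,265,225)),("side",s,(240,210,290,275)),("top",t,(150,200,180,214)),("side",s,(255,268,268,300))):
    for c in blobs(im,box,75,6,"dark"):
        print(n,"dark",cv2.minAreaRect(c),c.mean(0))
E
```

```text
top rect [564.6  70.4] [204.6 250.2] 9.707386016845703
top rect [487.1 280.3] [115.7  84.5] 11.712930679321289
side rect [555.7  69.5] [186.  251.8] 9.937606811523438
side rect [489.8 278.6] [121.5  85.7] 11.799487113952637
top col [333.5 218.3] [64.8 89.8] 90.0 [array([289.6, 217. ], dtype=float32), array([379.4, 217. ], dtype=float32)] [[ 494.1 -152.3   15. ]
 [ 486.2 -493.2   15. ]]
side col [292.4 181.5] [ 7.5 46.5] 90.0 [array([268.9, 181.4], dtype=float32), array([315.4, 181.4], dtype=float32)] [[ 570.5 -209.3   15. ]
 [ 401.6 -232.8   15. ]]
side col [294.6 163.4] [56.7 71.7] 90.0 [array([257.6, 166. ], dtype=float32), array([329.4, 166. ], dtype=float32)] [[ 623.4 -286.6   15. ]
 [ 351.5 -324.3   15. ]]
top dark ((211.4950714111328, 216.8540802001953), (2.6482670307159424, 10.92231273651123), 76.75948333740234) [211.3 216.7]
top dark ((232.5887451171875, 212.6398468017578), (2.7694826126098633, 10.440780639648438), 80.21759033203125) [232.6 212.5]
top dark ((253.69570922851562, 208.46658325195312), (2.6141037940979004, 10.149312973022461), 81.38435363769531) [253.5 208.4]
top dark ((207.8641815185547, 196.0219268798828), (2.907804012298584, 10.768797874450684), 77.6609115600586) [207.8 195.9]
top dark ((228.88783264160156, 191.93701171875), (2.828036308288574, 10.687444686889648), 78.31063079833984) [228.8 191.8]
top dark ((249.58726501464844, 187.92160034179688), (2.7773847579956055, 10.594584465026855), 78.31063079833984) [249.5 187.8]
side dark ((260.375, 272.5), (3.75, 5.0), 90.0) [260.3 272.8]
side dark ((277.5, 261.5), (1.25, 10.75), 0.0) [277.2 261.7]
top dark ((164.278076171875, 206.24334716796875), (4.0609660148620605, 23.636058807373047), 76.6512680053711) [164.4 206.2]
side dark ((261.66827392578125, 284.59429931640625), (28.212207794189453, 5.157878398895264), 84.02568054199219) [261.5 284.5]
```

Run:
```python
from h import *
np.set_printoptions(precision=1,suppress=True)
t=cv2.imread("pics/top0.png");s=cv2.imread("pics/side0.png")
E={}
for n,im,box,nm in(("top",t,(296,196,314,243),"A"),("top",t,(349,196,364,243),"B"),("side",s,(268,172,322,190),"A"),("side",s,(270,142,316,162),"B")):
    for c in blobs(im,box,105,30):
        b=cv2.boxPoints(r:=cv2.minAreaRect(c))
        L=sorted([(np.linalg.norm(b[i]-b[i-1]),i) for i in range(4)])
        e=np.array([(b[i]+b[i-1])/2 for _,i in L[:2]])
        e=e[np.argsort(e[:,1 if n=="top" else 0])]   # far (long) first
        print(nm,n,np.array(r[1]),e.ravel(),plane(n,e,15)[:,:2].ravel());E[nm,n]=e
for nm in"AB":
    for i in(0,1):
        print(nm,"long" if i==0 else "short",*tri(E[nm,"side"][i],E[nm,"top"][i]))
# saddles: top-view centroids at z~36 rim
p=np.array([[211.4,216.8],[232.6,212.5],[253.6,208.4],[207.8,195.9],[228.8,191.8],[249.5,187.8]])
w=plane("top",p,37)[:,:2];print("saddle mean",w.mean(0),w)
print("bar",*tri([261.6,284.5],[164.3,206.2]))
for c in blobs(t,(150,200,180,214),75,6,"dark"):print(cv2.boxPoints(cv2.minAreaRect(c)))
for c in blobs(s,(255,268,268,300),75,6,"dark"):print(cv2.boxPoints(cv2.minAreaRect(c)))
# side saddles darks
for c in blobs(s,(244,212,290,275),90,3,"dark"):print("sd",c.mean(0),cv2.boundingRect(c))
```

```text
A top [32.8  2.5] [296.9 209.6 296.9 242.4] [ 521.4 -180.8  398.2 -176.3]
A top [46.   6.9] [302.7 195.6 311.4 240.8] [ 574.6 -205.1  402.9 -231. ]
B top [45.6  6.8] [357.6 195.6 358.6 241.2] [ 569.8 -415.3  397.2 -408.6]
A side [ 7.  46.2] [269.1 181.4 315.4 181.4] [ 569.6 -209.4  401.6 -232.8]
B side [11.5 44. ] [271.4 147.4 315.4 147.4] [ 584.3 -405.   408.3 -429.2]
A long [ 571.5 -204.4   20.4] 4.843763833744296
A short [ 402.3 -230.6   17.2] 1.120185186830395
B long [ 578.6 -418.7    2.8] 14.245519758262327
B short [ 403.2 -404.4   34.3] 12.7576144302146
saddle mean [553.   68.7] [[499.8 140.9]
 [514.   61.8]
 [527.6 -16.8]
 [578.6 153.9]
 [592.4  75.1]
 [605.9  -3. ]]
bar [530.1 290.  153.1] 0.5763647305232975
[[152.3 207. ]
 [175.3 201.5]
 [176.2 205.5]
 [153.2 210.9]]
[[257.6 270.8]
 [262.8 270.3]
 [265.7 298.4]
 [260.6 298.9]]
sd [260.2 272.7] (257, 270, 7, 5)
sd [250.4 260.2] (249, 256, 3, 8)
sd [277.3 261.6] (276, 255, 3, 13)
sd [275.6 240.1] (274, 234, 3, 12)
sd [250.  237.9] (249, 234, 2, 7)
sd [274.  219.3] (273, 213, 2, 13)
```

The column axes come out at A (473,-220) yaw 8.6° and B (468,-411) yaw -2.2°, and the stand origin at (554,69) yaw 9.7°. The lever grip bar is around (530,290,153). I'll write a planner helper, do one height check on the saddles, and then move.

```bash
cat >> h.py <<'E'
from scipy.spatial.transform import Rotation as Ro
def plan(wps,base=None):
    "wps: (x,y,z,yaw_x deg), tool down; prints one row per waypoint, each relative to the one before (first: measured pose)"
    s=sense();p=np.array(s["ee_pos"]);R=Ro.from_quat(s["orientation"]);print("at",p.round(1),"t",round(s["time"],1))
    for w in wps:
        q=np.array(w[:3]);N=Ro.from_euler("z",w[3],degrees=True)*Ro.from_euler("x",180,degrees=True)
        d=R.inv().apply(q-p)/150;r=(R.inv()*N).as_rotvec()/np.pi
        n=int(np.ceil(max(np.linalg.norm(q-p)/62.5,np.linalg.norm(r)*180/10.7)))
        print(w,"->",np.r_[d,r].round(3).tolist(),"rows",n,"" if abs(np.r_[d,r]).max()<=1 else "TOO BIG");p,R=q,N
SO=np.array([554.0,68.6]);SY=9.7
def st(x,y):
    a=np.radians(SY);return SO+[x*np.cos(a)-y*np.sin(a),x*np.sin(a)+y*np.cos(a)]
E
python3 - <<'E'
from h import *
np.set_printoptions(precision=1,suppress=True)
for a,b in(([277.3,261.6],[211.4,216.8]),([275.6,240.1],[232.6,212.5]),([274,219.3],[253.6,208.4])):print("saddle",*tri(a,b))
plan([(340,-470,280,-2.2),(483.5,-411.9,180,-2.2),(483.5,-411.9,102,-2.2)])
print(st(-15,-80))
for px in([221,143],[256,147],[299,168],[267,128]):print(plane("top",px,60))
E
```

```text
saddle [501.5 141.2  33.1] 2.7380678841341837
saddle [515.6  62.2  30.4] 1.8212228331220548
saddle [529.2 -16.9  34.6] 2.6339816508213763
at [ 259.6 -512.5  301.6] t 0.1
(340, -470, 280, -2.2) -> [0.606, -0.01, 0.144, -0.001, 0.0, 0.161] rows 3 
(483.5, -411.9, 180, -2.2) -> [0.941, -0.424, 0.667, 0.0, 0.0, 0.0] rows 3 
(483.5, -411.9, 102, -2.2) -> [0.0, -0.0, 0.52, 0.0, 0.0, 0.0] rows 2 
[552.7 -12.8]
[[775.5 100.7  60. ]]
[[757.3 -30.8  60. ]]
[[ 673.2 -190.    60. ]]
[[830.5 -74.2  60. ]]
```

Emit:
step_arm(moves=[0.303,-0.005,0.072,0,0,0.08,0.606,-0.01,0.144,0,0,0.161,0.606,-0.01,0.144,0,0,0.161,0.606,-0.01,0.144,0,0,0.161], grip=60)

```text
time: 0.6
ee_pos: [340.5, -469.9, 280.3]
orientation: [1.0, -0.017, -0.0, -0.001]
force: [-0.1, 0.2, 0.8]
gripper_width: 0.643
finger_force: 0.0
```

Emit:
step_arm(moves=[0.941,-0.424,0.667,0,0,0,0.941,-0.424,0.667,0,0,0,0.941,-0.424,0.667,0,0,0,0.941,-0.424,0.667,0,0,0,0.941,-0.424,0.667,0,0,0,0.941,-0.424,0.667,0,0,0])

```text
time: 1.35
ee_pos: [482.9, -413.8, 182.6]
orientation: [1.0, -0.019, 0.001, 0.001]
force: [0.1, -0.8, 1.0]
gripper_width: 0.636
finger_force: 0.0
```

Run:
```python
from h import *
plan([(483.5,-411.9,130,-2.2),(483.5,-411.9,102,-2.2)])
t=snapshot("top");s=snapshot("side");o=np.zeros((480,800,3),np.uint8)
a=cv2.resize(t[170:260,290:390],None,fx=4,fy=4);b=cv2.resize(s[100:200,235:335],None,fx=4,fy=4);o[:360,:400]=a;o[:400,400:]=b
cv2.imwrite("pics/c.png",o[:,:,::-1])
```

```text
at [ 482.9 -413.8  182.6] t 1.4
(483.5, -411.9, 130, -2.2) -> [0.003, -0.014, 0.351, 0.001, -0.001, 0.0] rows 1 
(483.5, -411.9, 102, -2.2) -> [0.0, -0.0, 0.187, 0.0, 0.0, 0.0] rows 1
```

View pics/c.png

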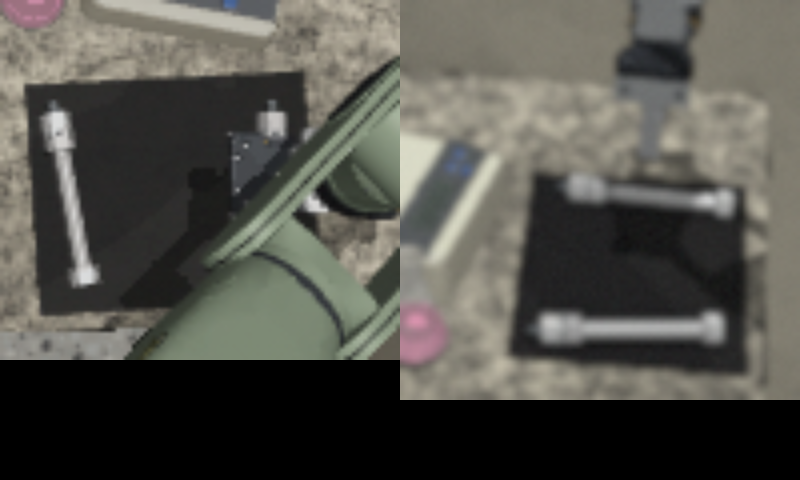

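The gripper hangs over column B's tube, at about (650,150) in the side crop, and both columns are still in place. Descending.

Emit:
step_arm(moves=[0,0,0.3,0,0,0,0,0,0.3,0,0,0,0,0,0.4,0,0,0,0,0,0.46,0,0,0,0,0,0.49,0,0,0,0,0,0.51,0,0,0,0,0,0.51,0,0,0,0,0,0.51,0,0,0])

```text
time: 2.45
ee_pos: [483.8, -412.4, 104.9]
orientation: [1.0, -0.018, 0.0, 0.0]
force: [0.7, -0.4, -1.2]
gripper_width: 0.639
finger_force: 0.0
```

Emit:
step_arm(moves=[0,0,0.013,0,0,0,0,0,0.013,0,0,0,0,0,0.013,0,0,0])

```text
time: 2.82
ee_pos: [483.6, -412.2, 102.5]
orientation: [1.0, -0.019, 0.0, 0.0]
force: [0.6, 0.8, 0.9]
gripper_width: 0.636
finger_force: 0.0
```

Emit:
step_arm(moves=[0,0,0,0,0,0,0,0,0,0,0,0,0,0,0,0,0,0,0,0,0,0,0,0,0,0,0,0,0,0,0,0,0,0,0,0,0,0,0,0,0,0,0,0,0,0,0,0], grip=0)

```text
time: 3.82
ee_pos: [483.6, -412.1, 102.5]
orientation: [1.0, -0.018, -0.0, -0.0]
force: [0.7, 0.1, 0.6]
gripper_width: 0.163
finger_force: 30.0
```

Run:
```python
from h import *
x,y=st(-15,-80)
plan([(484,-412,160,-2.2),(500,-300,220,60),(525,-160,220,125),(x,y,220,189.7),(x,y,132,189.7)])
```

```text
at [ 483.6 -412.1  102.5] t 3.8
(484, -412, 160, -2.2) -> [0.003, -0.001, -0.383, -0.0, 0.0, 0.0] rows 1 
(500, -300, 220, 60) -> [0.078, -0.75, -0.4, 0.0, 0.0, -0.346] rows 6 
(525, -160, 220, 125) -> [0.892, -0.322, -0.0, -0.0, 0.0, -0.361] rows 7 
(np.float64(552.6935983288674), np.float64(-12.783618220583335), 220, 189.7) -> [0.698, 0.714, 0.0, 0.0, 0.0, -0.359] rows 7 
(np.float64(552.6935983288674), np.float64(-12.783618220583335), 132, 189.7) -> [0.0, -0.0, 0.587, 0.0, 0.0, 0.0] rows 2
```

Emit:
step_arm(moves=[0,0,-0.1,0,0,0,0,0,-0.2,0,0,0,0,0,-0.3,0,0,0,0,0,-0.383,0,0,0,0,0,-0.383,0,0,0])

```text
time: 4.45
ee_pos: [484.3, -413.0, 162.0]
orientation: [1.0, -0.018, 0.001, 0.001]
force: [0.1, -0.0, -2.3]
gripper_width: 0.163
finger_force: 30.0
```

Emit:
step_arm(moves=[0.004,-0.04,-0.02,0,0,-0.017,0.016,-0.15,-0.08,0,0,-0.069,0.027,-0.26,-0.14,0,0,-0.121,0.039,-0.37,-0.2,0,0,-0.173,0.051,-0.49,-0.26,0,0,-0.225,0.062,-0.6,-0.32,0,0,-0.277,0.07,-0.68,-0.36,0,0,-0.32,0.078,-0.75,-0.4,0,0,-0.346,0.078,-0.75,-0.4,0,0,-0.346])

```text
time: 5.58
ee_pos: [499.5, -299.6, 219.9]
orientation: [0.865, 0.501, -0.0, -0.0]
force: [-0.7, 0.3, -2.3]
gripper_width: 0.162
finger_force: 30.0
```

Emit:
step_arm(moves=[0.05,-0.02,0,0,0,-0.02,0.18,-0.065,0,0,0,-0.072,0.31,-0.113,0,0,0,-0.126,0.45,-0.161,0,0,0,-0.18,0.58,-0.21,0,0,0,-0.235,0.71,-0.258,0,0,0,-0.289,0.83,-0.3,0,0,0,-0.335,0.892,-0.322,0,0,0,-0.361,0.892,-0.322,0,0,0,-0.361])

```text
time: 6.7
ee_pos: [523.9, -159.9, 219.4]
orientation: [0.461, 0.887, -0.0, -0.0]
force: [-0.2, 0.8, -1.7]
gripper_width: 0.159
finger_force: 30.0
```

Emit:
step_arm(moves=[0.04,0.04,0,0,0,-0.02,0.14,0.143,0,0,0,-0.072,0.244,0.25,0,0,0,-0.126,0.35,0.357,0,0,0,-0.18,0.454,0.464,0,0,0,-0.235,0.558,0.571,0,0,0,-0.289,0.65,0.664,0,0,0,-0.335,0.698,0.714,0,0,0,-0.359,0.698,0.714,0,0,0,-0.359,0.698,0.714,0,0,0,-0.359,0.698,0.714,0,0,0,-0.359,0.698,0.714,0,0,0,-0.359])

```text
time: 8.2
ee_pos: [551.4, -13.4, 220.0]
orientation: [-0.084, 0.996, -0.0, -0.0]
force: [-0.3, -0.6, -1.7]
gripper_width: 0.157
finger_force: 30.0
```

Run:
```python
from h import *
x,y=st(-15,-80)
plan([(x,y,150,189.7),(x,y,124,189.7)])
t=snapshot("top");s=snapshot("side");o=np.zeros((480,800,3),np.uint8)
a=cv2.resize(t[160:260,200:300],None,fx=4,fy=4);b=cv2.resize(s[170:290,210:310],None,fx=4,fy=4);o[:400,:400]=a;o[:480,400:]=b
cv2.imwrite("pics/d.png",o[:,:,::-1])
```

```text
at [551.4 -13.4 220. ] t 8.2
(np.float64(552.6935983288674), np.float64(-12.783618220583335), 150, 189.7) -> [-0.009, 0.003, 0.467, -0.0, -0.0, -0.0] rows 2 
(np.float64(552.6935983288674), np.float64(-12.783618220583335), 124, 189.7) -> [0.0, -0.0, 0.173, 0.0, 0.0, 0.0] rows 1
```

View pics/d.png

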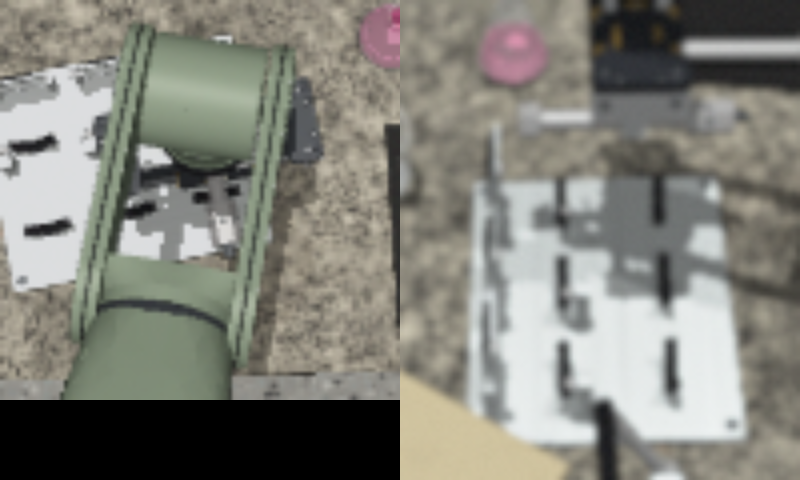

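The column hangs level with its long fitting toward the robot. In the side view its short end is at about (240,199) and its nose at about (296,198). I'll compare that with the expected projection.

Run:
```python
from h import *
from h import st
for lab,cx in(("short",72),("long",-92),("nose",-104),("hexin",56)):
    x,y=st(cx,-80);print(lab,proj("side",[x-1.3,y-.6,132.5]).round(1))
im=snapshot("side")
for c in blobs(im[:,:,::-1],(234,188,300,206),120,8):print(c.min(0),c.max(0))
```

```text
short [[239.6 199.8]]
long [[293.  198.6]]
nose [[296.9 198.5]]
hexin [[244.8 199.7]]
[274.375 202.625] [283.125 205.375]
[283.625 191.875] [299.375 205.375]
[233.625 187.625] [262.875 205.375]
[233.625 187.625] [242.625 189.625]
```

The projection matches. Lowering.

Emit:
step_arm(moves=[-0.009,0.003,0.2,0,0,0,-0.009,0.003,0.4,0,0,0,-0.009,0.003,0.48,0,0,0,-0.009,0.003,0.52,0,0,0,-0.009,0.003,0.56,0,0,0,-0.009,0.003,0.58,0,0,0,-0.009,0.003,0.6,0,0,0,-0.009,0.003,0.6,0,0,0,-0.009,0.003,0.6,0,0,0])

```text
time: 9.48
ee_pos: [552.9, -12.2, 130.3]
orientation: [-0.085, 0.996, -0.0, 0.0]
force: [0.1, 0.5, -1.4]
gripper_width: 0.161
finger_force: 30.0
```

Emit:
step_arm(moves=[0,0,0.02,0,0,0,0,0,0.035,0,0,0,0,0,0.045,0,0,0,0,0,0.045,0,0,0])

```text
time: 9.98
ee_pos: [553.0, -12.6, 123.5]
orientation: [-0.085, 0.996, -0.0, 0.0]
force: [-0.8, -2.0, 0.5]
gripper_width: 0.16
finger_force: 30.0
```

Emit:
step_arm(moves=[0,0,0,0,0,0,0,0,0,0,0,0,0,0,0,0,0,0,0,0,0,0,0,0,0,0,0,0,0,0], grip=40)

```text
time: 10.6
ee_pos: [552.7, -12.2, 123.2]
orientation: [-0.085, 0.996, 0.0, 0.0]
force: [-0.6, 0.6, 0.0]
gripper_width: 0.427
finger_force: 0.0
```

Emit:
step_arm(moves=[0,0,-0.15,0,0,0,0,0,-0.3,0,0,0,0,0,-0.5,0,0,0,0,0,-0.7,0,0,0,0,0,-0.7,0,0,0])

```text
time: 11.22
ee_pos: [554.5, -12.5, 231.0]
orientation: [-0.085, 0.996, -0.001, 0.003]
force: [-0.6, 0.2, -0.3]
gripper_width: 0.43
finger_force: 0.0
```

Emit:
step_arm(moves=[-0.2,-0.2,0,0,0,0.05,0.2,-0.6,0,0,0,0.1,0.2,-1,0,0,0,0.2,0.2,-1,0,0,0,0.3,0.2,-1,0,0,0,0.36,0.2,-1,0,0,0,0.36,0.2,-1,0,0,0,0.36])

```text
time: 12.1
ee_pos: [547.6, -164.9, 226.0]
orientation: [0.464, 0.886, -0.0, -0.002]
force: [0.2, -0.8, 1.2]
gripper_width: 0.421
finger_force: 0.0
```

Run:
```python
from h import *
np.set_printoptions(precision=1,suppress=True)
print(sense()["ee_pos"],sense()["gripper_width"])
t=snapshot("top");s=snapshot("side");o=np.zeros((480,800,3),np.uint8)
a=cv2.resize(t[160:260,200:300],None,fx=4,fy=4);b=cv2.resize(s[170:290,210:310],None,fx=4,fy=4);o[:400,:400]=a;o[:480,400:]=b
cv2.imwrite("pics/e.png",o[:,:,::-1]);cv2.imwrite("pics/t2.png",t[:,:,::-1]);cv2.imwrite("pics/s2.png",s[:,:,::-1])
for n,im,box in(("top",t,(294,192,318,245)),("side",s,(268,170,316,190))):
    for c in blobs(im,box,105,30):
        b=cv2.boxPoints(r:=cv2.minAreaRect(c));L=sorted([(np.linalg.norm(b[i]-b[i-1]),i) for i in range(4)])
        e=np.array([(b[i]+b[i-1])/2 for _,i in L[:2]]);print(n,r[1],e.ravel(),plane(n,e,15)[:,:2].ravel())
```

```text
[ 547.6 -164.9  226. ] 0.4205761105381334
top (40.75, 23.75) [305.5 203.6 305.5 244.4] [ 543.6 -214.5  390.  -208.4]
top (6.5, 17.0) [300.4 194.9 317.4 194.9] [ 577.6 -196.2  576.2 -261.2]
side (7.5, 39.25) [276.1 181.4 315.4 181.4] [ 544.1 -213.   401.6 -232.8]
```

View pics/e.png

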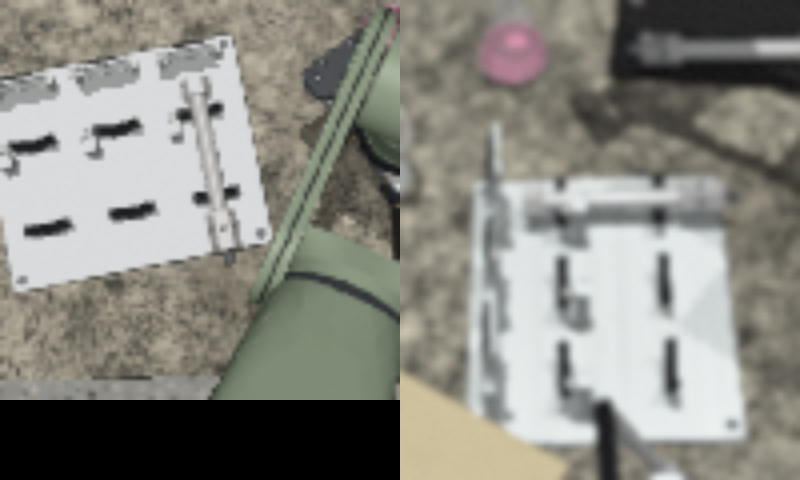

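Column B lies in cradle 0, about (210,165) in the crop, with its long fitting toward the robot. Column A is where it was. Fetching A.

Run:
```python
from h import *
plan([(520,-190,220,65),(488.3,-218.1,180,8.6),(488.3,-218.1,102.5,8.6)])
```

```text
at [ 547.7 -164.8  226.2] t 12.2
(520, -190, 220, 65) -> [-0.032, -0.248, 0.042, -0.001, -0.001, 0.333] rows 6 
(488.3, -218.1, 180, 8.6) -> [-0.259, -0.112, 0.267, -0.0, -0.0, 0.313] rows 6 
(488.3, -218.1, 102.5, 8.6) -> [0.0, -0.0, 0.517, 0.0, 0.0, 0.0] rows 2
```

Emit:
step_arm(moves=[-0.032,-0.248,0.042,0,0,0.333,-0.032,-0.248,0.042,0,0,0.333,-0.032,-0.248,0.042,0,0,0.333,-0.032,-0.248,0.042,0,0,0.333,-0.032,-0.248,0.042,0,0,0.333,-0.032,-0.248,0.042,0,0,0.333,-0.032,-0.248,0.042,0,0,0.333], grip=60)

```text
time: 13.08
ee_pos: [520.4, -190.1, 220.9]
orientation: [0.843, 0.538, -0.0, -0.001]
force: [-1.2, 0.8, -0.1]
gripper_width: 0.642
finger_force: 0.0
```

Emit:
step_arm(moves=[-0.259,-0.112,0.267,0,0,0.313,-0.259,-0.112,0.267,0,0,0.313,-0.259,-0.112,0.267,0,0,0.313,-0.259,-0.112,0.267,0,0,0.313,-0.259,-0.112,0.267,0,0,0.313,-0.259,-0.112,0.267,0,0,0.313,-0.259,-0.112,0.267,0,0,0.313,-0.259,-0.112,0.267,0,0,0.313])

```text
time: 14.08
ee_pos: [489.1, -218.4, 181.6]
orientation: [0.997, 0.077, -0.0, -0.0]
force: [0.7, -0.6, 0.1]
gripper_width: 0.638
finger_force: 0.0
```

Run:
```python
from h import *
plan([(488.3,-218.1,102.5,8.6)])
s=snapshot("side");s0=cv2.imread("pics/side0.png")[:,:,::-1]
print("changed px lower col box",(abs(s[172:190,268:322].astype(int)-s0[172:190,268:322]).max(2)>60).sum())
for c in blobs(s,(268,172,322,190),105,30):print(c.min(0),c.max(0))
```

```text
at [ 489.1 -218.4  181.6] t 14.1
(488.3, -218.1, 102.5, 8.6) -> [-0.005, -0.003, 0.528, -0.0, 0.0, 0.001] rows 2 
changed px lower col box 73
[269.375 177.625] [315.375 184.875]
```

Emit:
step_arm(moves=[-0.005,-0.003,0.3,0,0,0,-0.005,-0.003,0.3,0,0,0,-0.005,-0.003,0.4,0,0,0,-0.005,-0.003,0.46,0,0,0,-0.005,-0.003,0.49,0,0,0,-0.005,-0.003,0.51,0,0,0,-0.005,-0.003,0.523,0,0,0,-0.005,-0.003,0.523,0,0,0,-0.005,-0.003,0.523,0,0,0,-0.005,-0.003,0.523,0,0,0])

```text
time: 15.38
ee_pos: [488.5, -218.2, 103.6]
orientation: [0.997, 0.076, 0.0, 0.0]
force: [0.8, 0.6, 0.7]
gripper_width: 0.642
finger_force: 0.0
```

Emit:
step_arm(moves=[0,0,0,0,0,0,0,0,0,0,0,0,0,0,0,0,0,0,0,0,0,0,0,0,0,0,0,0,0,0,0,0,0,0,0,0,0,0,0,0,0,0,0,0,0,0,0,0], grip=0)

```text
time: 16.38
ee_pos: [488.4, -218.1, 103.5]
orientation: [0.997, 0.076, -0.0, -0.0]
force: [-0.0, 0.5, 0.6]
gripper_width: 0.163
finger_force: 30.0
```

Run:
```python
from h import *
x,y=st(-15,0)
plan([(488.3,-218.1,160,8.6),(500,-120,220,70),(520,-30,220,130),(x,y,220,189.7)])
```

```text
at [ 488.4 -218.1  103.5] t 16.4
(488.3, -218.1, 160, 8.6) -> [-0.0, -0.0, -0.377, -0.0, 0.0, 0.0] rows 1 
(500, -120, 220, 70) -> [0.175, -0.635, -0.4, 0.0, 0.0, -0.341] rows 6 
(520, -30, 220, 130) -> [0.609, -0.08, -0.0, 0.0, 0.0, -0.333] rows 6 
(np.float64(539.2144479636672), np.float64(66.07265930652495), 220, 189.7) -> [0.408, 0.51, 0.0, 0.0, 0.0, -0.332] rows 6
```

Emit:
step_arm(moves=[0,0,-0.1,0,0,0,0,0,-0.2,0,0,0,0,0,-0.3,0,0,0,0,0,-0.377,0,0,0,0,0,-0.377,0,0,0])

```text
time: 17.0
ee_pos: [489.2, -218.7, 161.6]
orientation: [0.997, 0.076, 0.001, 0.001]
force: [0.4, -0.0, -2.0]
gripper_width: 0.16
finger_force: 30.0
```

Emit:
step_arm(moves=[0.009,-0.03,-0.02,0,0,-0.017,0.035,-0.13,-0.08,0,0,-0.068,0.06,-0.22,-0.14,0,0,-0.12,0.088,-0.32,-0.2,0,0,-0.17,0.114,-0.41,-0.26,0,0,-0.222,0.14,-0.51,-0.32,0,0,-0.273,0.158,-0.57,-0.36,0,0,-0.315,0.175,-0.635,-0.4,0,0,-0.341,0.175,-0.635,-0.4,0,0,-0.341])

```text
time: 18.12
ee_pos: [499.9, -119.5, 219.9]
orientation: [0.819, 0.574, -0.0, -0.0]
force: [0.5, -0.1, -2.6]
gripper_width: 0.162
finger_force: 30.0
```

Emit:
step_arm(moves=[0.03,-0.004,0,0,0,-0.017,0.12,-0.016,0,0,0,-0.067,0.21,-0.028,0,0,0,-0.117,0.3,-0.04,0,0,0,-0.167,0.4,-0.052,0,0,0,-0.217,0.49,-0.064,0,0,0,-0.267,0.56,-0.074,0,0,0,-0.307,0.609,-0.08,0,0,0,-0.333,0.609,-0.08,0,0,0,-0.333])

```text
time: 19.25
ee_pos: [519.6, -30.1, 219.3]
orientation: [0.423, 0.906, -0.0, -0.001]
force: [0.1, 0.3, -1.5]
gripper_width: 0.163
finger_force: 30.0
```

Emit:
step_arm(moves=[0.02,0.025,0,0,0,-0.017,0.08,0.1,0,0,0,-0.067,0.14,0.18,0,0,0,-0.117,0.2,0.255,0,0,0,-0.167,0.265,0.332,0,0,0,-0.217,0.327,0.408,0,0,0,-0.267,0.375,0.47,0,0,0,-0.307,0.408,0.51,0,0,0,-0.332,0.408,0.51,0,0,0,-0.332,0.408,0.51,0,0,0,-0.332,0.408,0.51,0,0,0,-0.332,0.408,0.51,0,0,0,-0.332])

```text
time: 20.75
ee_pos: [539.1, 65.6, 220.0]
orientation: [-0.085, 0.996, -0.0, -0.0]
force: [-0.1, 0.3, -1.9]
gripper_width: 0.16
finger_force: 30.0
```

Run:
```python
from h import *
x,y=st(-15,0)
plan([(x,y,131,189.7),(x,y,124.3,189.7)])
for lab,cx in(("short",72),("long",-92),("nose",-104)):
    X=np.r_[st(cx,0),132];print(lab,proj("side",X).round(1))
cv2.imwrite("pics/f.png",cv2.resize(snapshot("side")[180:290,210:320],None,fx=5,fy=5)[:,:,::-1])
```

```text
at [539.1  65.6 220. ] t 20.8
(np.float64(539.2144479636672), np.float64(66.07265930652495), 131, 189.7) -> [-0.001, 0.003, 0.593, -0.0, -0.0, 0.0] rows 2 
(np.float64(539.2144479636672), np.float64(66.07265930652495), 124.3, 189.7) -> [0.0, -0.0, 0.045, 0.0, 0.0, 0.0] rows 1 
short [[238.9 220.2]]
long [[295.1 218.9]]
nose [[299.2 218.8]]
```

View pics/f.png

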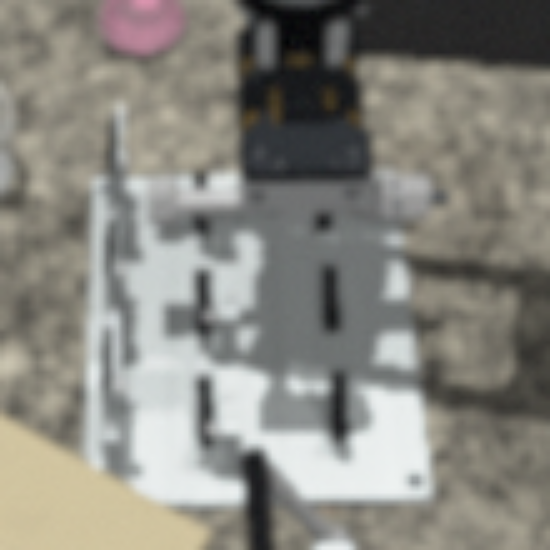

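The held column matches the projection: short end at about (240,219) and nose at about (299,219). Lowering.

Emit:
step_arm(moves=[-0.001,0.003,0.2,0,0,0,-0.001,0.003,0.4,0,0,0,-0.001,0.003,0.48,0,0,0,-0.001,0.003,0.52,0,0,0,-0.001,0.003,0.56,0,0,0,-0.001,0.003,0.58,0,0,0,-0.001,0.003,0.593,0,0,0,-0.001,0.003,0.593,0,0,0,-0.001,0.003,0.593,0,0,0])

```text
time: 21.92
ee_pos: [539.3, 66.5, 131.3]
orientation: [-0.085, 0.996, -0.0, 0.0]
force: [0.1, 0.7, -1.3]
gripper_width: 0.158
finger_force: 30.0
```

Emit:
step_arm(moves=[0,0,0.02,0,0,0,0,0,0.035,0,0,0,0,0,0.045,0,0,0,0,0,0.045,0,0,0])

```text
time: 22.42
ee_pos: [539.2, 66.2, 124.5]
orientation: [-0.085, 0.996, -0.0, -0.0]
force: [-0.6, -1.5, 0.9]
gripper_width: 0.161
finger_force: 30.0
```

Emit:
step_arm(moves=[0,0,0,0,0,0,0,0,0,0,0,0,0,0,0,0,0,0,0,0,0,0,0,0,0,0,0,0,0,0], grip=40)

```text
time: 23.05
ee_pos: [539.2, 66.5, 124.3]
orientation: [-0.085, 0.996, 0.0, 0.0]
force: [0.5, -0.6, 0.1]
gripper_width: 0.427
finger_force: 0.0
```

Emit:
step_arm(moves=[0,0,-0.15,0,0,0,0,0,-0.3,0,0,0,0,0,-0.5,0,0,0,0,0,-0.72,0,0,0,0,0,-0.72,0,0,0])

```text
time: 23.68
ee_pos: [541.1, 66.4, 235.4]
orientation: [-0.085, 0.996, -0.0, 0.004]
force: [-0.3, -0.2, 0.1]
gripper_width: 0.423
finger_force: 0.0
```

Emit:
step_arm(moves=[-0.4,0,0,0,0,0,-0.7,0,0,0,0,0,-0.93,0,0,0,0,0,-0.93,0,0,0,0,0,-0.93,0,0,0,0,0,-0.93,0,0,0,0,0], grip=0)

```text
time: 24.42
ee_pos: [675.4, 90.0, 231.8]
orientation: [-0.085, 0.996, 0.0, -0.001]
force: [0.4, -0.3, -0.5]
gripper_width: 0.005
finger_force: 0.0
```

Run:
```python
from h import *
x,y=st(122,0)
plan([(x,y,200,189.7),(x,y,179,189.7)])
s=snapshot("side");t=snapshot("top");o=np.zeros((480,800,3),np.uint8)
o[:480,:400]=cv2.resize(s[180:300,210:310],None,fx=4,fy=4);o[:400,400:]=cv2.resize(t[150:250,180:280],None,fx=4,fy=4)
cv2.imwrite("pics/g.png",o[:,:,::-1])
for th in(1.4,):
  for j in(-80,0,80):
    print(proj("side",np.r_[st(85,j),107]),proj("side",np.r_[st(95,j),51]))
```

```text
at [675.4  90.  231.8] t 24.4
(np.float64(674.2558232288401), np.float64(89.1557043069303), 200, 189.7) -> [0.008, -0.004, 0.212, 0.0, -0.001, 0.0] rows 1 
(np.float64(674.2558232288401), np.float64(89.1557043069303), 179, 189.7) -> [0.0, -0.0, 0.14, 0.0, 0.0, 0.0] rows 1 
[[235.33299617 205.49121093]] [[233.06642452 217.10579648]]
[[234.89565421 225.67785685]] [[232.53241712 237.15318926]]
[[234.41102906 248.04698019]] [[231.94282342 259.28737015]]
```

View pics/g.png

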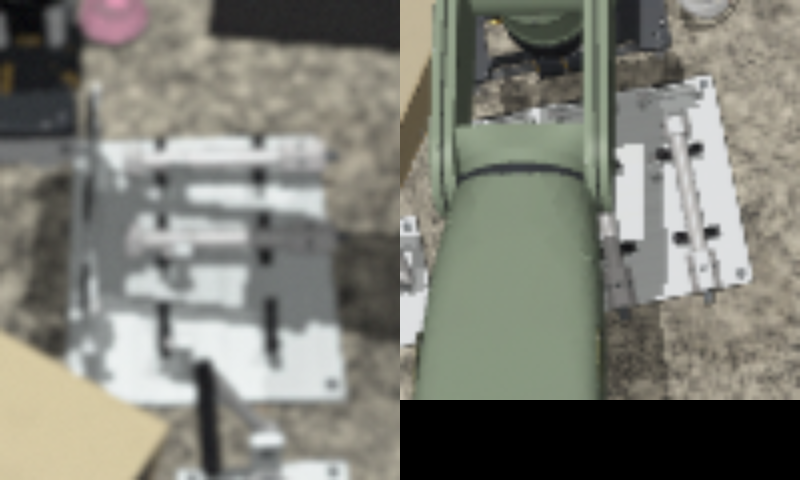

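Both columns lie in cradles 0 and 1. Now cover 1.

Emit:
step_arm(moves=[0.008,-0.004,0.12,0,0,0,0.008,-0.004,0.24,0,0,0,0.008,-0.004,0.352,0,0,0,0.008,-0.004,0.352,0,0,0,0.008,-0.004,0.352,0,0,0,0.008,-0.004,0.352,0,0,0])

```text
time: 25.28
ee_pos: [676.3, 89.3, 180.5]
orientation: [-0.085, 0.996, -0.0, 0.001]
force: [0.7, -0.4, 0.1]
gripper_width: 0.006
finger_force: 0.0
```

Emit:
step_arm(moves=[0.06,0,0,0,0,0,0.12,0,0,0,0,0,0.177,0,0,0,0,0,0.234,0,0.01,0,0,0,0.289,0,0.026,0,0,0,0.34,0,0.05,0,0,0,0.384,0,0.08,0,0,0,0.42,0,0.11,0,0,0,0.446,0,0.135,0,0,0,0.446,0,0.14,0,0,0])

```text
time: 26.52
ee_pos: [612.6, 78.5, 161.7]
orientation: [-0.085, 0.996, 0.0, 0.004]
force: [4.4, 2.4, 9.2]
gripper_width: 0.006
finger_force: 5.0
```

Emit:
step_arm(moves=[0,0,0.01,0,0,0,0,0,0.02,0,0,0,0,0,0.025,0,0,0,0,0,0.025,0,0,0])

```text
time: 27.02
ee_pos: [610.5, 78.1, 156.3]
orientation: [-0.085, 0.996, 0.0, 0.001]
force: [0.7, 0.8, 8.4]
gripper_width: 0.006
finger_force: 4.1
```

Run:
```python
from h import *
s=sense();d=s["ee_pos"][:2]-SO;a=np.radians(SY);print("stand xy",d[0]*np.cos(a)+d[1]*np.sin(a),-d[0]*np.sin(a)+d[1]*np.cos(a),"tip z",s["ee_pos"][2]-97,s["force"])
im=snapshot("side");cv2.imwrite("pics/i.png",cv2.resize(im[180:290,200:310],None,fx=4,fy=4)[:,:,::-1])
```

```text
stand xy 57.31010082158308 -0.19977649748120996 tip z 59.25053425683183 [0.72501997 0.78048182 8.36291092]
```

Emit:
step_arm(moves=[0,0,0.01,0,0,0,0,0,0.02,0,0,0,0,0,0.02,0,0,0])

```text
time: 27.45
ee_pos: [610.6, 78.1, 155.7]
orientation: [-0.085, 0.996, -0.0, 0.001]
force: [-4.4, 0.4, 20.5]
gripper_width: 0.005
finger_force: 9.9
```

Emit:
step_arm(moves=[0,0,0.01,0,0,0,0,0,0.02,0,0,0,0,0,0.02,0,0,0])

```text
time: 27.82
ee_pos: [610.6, 78.1, 155.2]
orientation: [-0.085, 0.996, -0.0, 0.001]
force: [-9.4, 0.6, 31.3]
gripper_width: 0.004
finger_force: 15.7
```

Emit:
step_arm(moves=[0,0,-0.05,0,0,0,0,0,-0.15,0,0,0,0,0,-0.3,0,0,0,0,0,-0.5,0,0,0,0,0,-0.5,0,0,0])

```text
time: 28.45
ee_pos: [610.6, 77.9, 225.6]
orientation: [-0.085, 0.996, -0.0, 0.002]
force: [0.2, 0.2, 0.3]
gripper_width: 0.007
finger_force: 0.0
```

Emit:
step_arm(moves=[-0.2,-0.25,0,0,0,0,-0.4,-0.45,0,0,0,0,-0.43,-0.533,0,0,0,0,-0.43,-0.533,0,0,0,0,-0.43,-0.533,0,0,0,0,-0.43,-0.533,0,0,0,0])

```text
time: 29.2
ee_pos: [685.9, 11.2, 223.7]
orientation: [-0.086, 0.996, 0.0, -0.0]
force: [-1.0, -0.6, 0.4]
gripper_width: 0.004
finger_force: 0.0
```

Run:
```python
from h import *
x,y=st(122,-80)
plan([(x,y,179,189.7)])
s=snapshot("side");t=snapshot("top");o=np.zeros((480,800,3),np.uint8)
o[:480,:400]=cv2.resize(s[180:300,210:310],None,fx=4,fy=4);o[:400,400:]=cv2.resize(t[150:250,180:280],None,fx=4,fy=4)
cv2.imwrite("pics/j.png",o[:,:,::-1])
```

```text
at [685.9  11.2 223.7] t 29.2
(np.float64(687.7349735940403), np.float64(10.299426779822014), 179, 189.7) -> [-0.011, -0.008, 0.298, 0.0, -0.0, 0.001] rows 1
```

View pics/j.png

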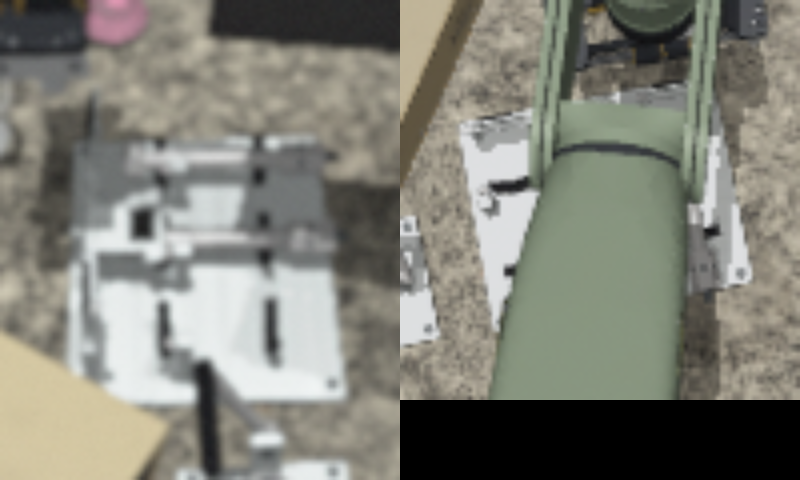

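Cover 1 stays shut: its black pad lies flat at about (143,222) in the crop. Now cover 0.

Emit:
step_arm(moves=[-0.011,-0.008,0.1,0,0,0,-0.011,-0.008,0.2,0,0,0,-0.011,-0.008,0.298,0,0,0,-0.011,-0.008,0.298,0,0,0,-0.011,-0.008,0.298,0,0,0,-0.011,-0.008,0.298,0,0,0])

```text
time: 30.05
ee_pos: [689.1, 9.1, 179.9]
orientation: [-0.085, 0.996, -0.0, 0.001]
force: [0.4, -0.3, -0.6]
gripper_width: 0.002
finger_force: 0.0
```

Emit:
step_arm(moves=[0.06,0,0,0,0,0,0.12,0,0,0,0,0,0.177,0,0,0,0,0,0.234,0,0.01,0,0,0,0.289,0,0.026,0,0,0,0.34,0,0.05,0,0,0,0.384,0,0.08,0,0,0,0.42,0,0.11,0,0,0,0.446,0,0.135,0,0,0,0.446,0,0.14,0,0,0])

```text
time: 31.3
ee_pos: [626.0, -1.6, 161.6]
orientation: [-0.085, 0.996, 0.0, 0.005]
force: [4.2, 3.0, 10.6]
gripper_width: 0.005
finger_force: 5.4
```

Emit:
step_arm(moves=[0,0,0.01,0,0,0,0,0,0.02,0,0,0,0,0,0.03,0,0,0,0,0,0.04,0,0,0,0,0,0.045,0,0,0,0,0,0.045,0,0,0])

```text
time: 32.05
ee_pos: [623.8, -2.1, 155.6]
orientation: [-0.085, 0.996, -0.0, 0.001]
force: [-4.5, 1.9, 19.9]
gripper_width: 0.006
finger_force: 10.3
```

Emit:
step_arm(moves=[0,0,0.01,0,0,0,0,0,0.018,0,0,0,0,0,0.018,0,0,0])

```text
time: 32.42
ee_pos: [623.9, -2.1, 155.2]
orientation: [-0.085, 0.996, -0.0, 0.001]
force: [-9.4, 1.4, 31.2]
gripper_width: 0.002
finger_force: 15.4
```

Emit:
step_arm(moves=[0,0,-0.05,0,0,0,0,0,-0.15,0,0,0,0,0,-0.3,0,0,0,0,0,-0.53,0,0,0,0,0,-0.53,0,0,0])

```text
time: 33.05
ee_pos: [623.8, -2.5, 230.5]
orientation: [-0.085, 0.996, -0.001, 0.002]
force: [-0.1, -0.4, -0.3]
gripper_width: 0.004
finger_force: 0.0
```

Emit:
step_arm(moves=[-0.2,0.25,0,0,0,0,-0.4,0.5,0,0,0,0,-0.43,0.8,0,0,0,0,-0.43,1,0,0,0,0,-0.43,1,0,0,0,0,-0.43,1,0,0,0,0])

```text
time: 33.8
ee_pos: [660.2, 155.7, 226.5]
orientation: [-0.085, 0.996, -0.0, -0.001]
force: [0.6, -0.5, -0.1]
gripper_width: 0.003
finger_force: 0.0
```

Run:
```python
from h import *
x,y=st(121,80)
plan([(x,y,179,189.7)])
```

```text
at [660.2 155.7 226.5] t 33.8
(np.float64(659.7909693945511), np.float64(167.8434924544736), 179, 189.7) -> [-0.012, 0.08, 0.316, -0.0, -0.001, 0.0] rows 1
```

Emit:
step_arm(moves=[-0.012,0.08,0.05,0,0,0,-0.012,0.08,0.15,0,0,0,-0.012,0.08,0.25,0,0,0,-0.012,0.08,0.316,0,0,0,-0.012,0.08,0.316,0,0,0,-0.012,0.08,0.316,0,0,0,-0.012,0.08,0.316,0,0,0])

```text
time: 34.67
ee_pos: [661.1, 168.8, 181.6]
orientation: [-0.085, 0.996, 0.0, 0.001]
force: [0.9, 0.0, -0.2]
gripper_width: 0.006
finger_force: 0.0
```

Emit:
step_arm(moves=[0.06,0,0,0,0,0,0.12,0,0,0,0,0,0.177,0,0,0,0,0,0.234,0,0.01,0,0,0,0.289,0,0.026,0,0,0,0.34,0,0.05,0,0,0,0.384,0,0.08,0,0,0,0.42,0,0.11,0,0,0,0.44,0,0.135,0,0,0,0.44,0,0.14,0,0,0])

```text
time: 35.92
ee_pos: [597.2, 157.9, 162.4]
orientation: [-0.085, 0.996, 0.0, 0.003]
force: [0.5, 1.0, 11.2]
gripper_width: -0.0
finger_force: 5.6
```

Emit:
step_arm(moves=[0,0,0.01,0,0,0,0,0,0.02,0,0,0,0,0,0.03,0,0,0,0,0,0.04,0,0,0,0,0,0.045,0,0,0,0,0,0.045,0,0,0])

```text
time: 36.67
ee_pos: [595.8, 157.6, 155.9]
orientation: [-0.085, 0.996, -0.0, 0.0]
force: [-4.9, -0.2, 17.0]
gripper_width: 0.002
finger_force: 8.3
```

Emit:
step_arm(moves=[0,0,0.01,0,0,0,0,0,0.015,0,0,0,0,0,0.015,0,0,0])

```text
time: 37.05
ee_pos: [595.8, 157.7, 155.5]
orientation: [-0.085, 0.996, -0.0, 0.0]
force: [-9.0, -0.8, 25.8]
gripper_width: 0.005
finger_force: 12.6
```

Emit:
step_arm(moves=[0,0,-0.05,0,0,0,0,0,-0.15,0,0,0,0,0,-0.3,0,0,0,0,0,-0.5,0,0,0,0,0,-0.9,0,0,0,0,0,-0.95,0,0,0,0,0,-0.95,0,0,0])

```text
time: 37.92
ee_pos: [595.3, 157.5, 293.2]
orientation: [-0.085, 0.996, -0.0, -0.0]
force: [-0.6, -0.3, -0.5]
gripper_width: 0.004
finger_force: 0.0
```

Emit:
step_arm(moves=[0.3,-0.3,0,0,0,0,0.6,-0.6,0,0,0,0,0.6,-1,0,0,0,0,0.6,-1,0,0,0,0,0.6,-1,0,0,0,0])

```text
time: 38.55
ee_pos: [531.3, -5.3, 291.1]
orientation: [-0.085, 0.996, 0.001, -0.002]
force: [-0.8, 0.5, -0.5]
gripper_width: 0.005
finger_force: 0.0
```

Run:
```python
from h import *
s=snapshot("side");t=snapshot("top");o=np.zeros((560,800,3),np.uint8)
o[:560,:400]=cv2.resize(s[190:330,210:310],None,fx=4,fy=4);o[:400,400:]=cv2.resize(t[150:250,150:250],None,fx=4,fy=4)
cv2.imwrite("pics/k.png",o[:,:,::-1]);cv2.imwrite("pics/t3.png",t[:,:,::-1]);cv2.imwrite("pics/s3.png",s[:,:,::-1])
```

```text
(no output)
```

View pics/k.png

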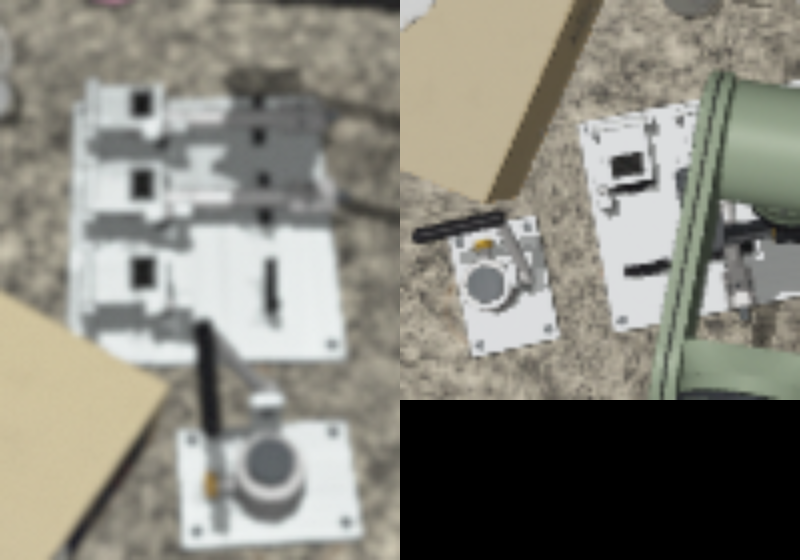

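All three covers are shut: their pads lie flat at about (142,103), (142,185) and (143,272) in the crop. Now the lever, starting with its geometry.

```bash
cat >> h.py <<'E'
PY=11.75;PO=np.array([489.3,279.2])
def pu(x,y):
    a=np.radians(PY);return PO+[x*np.cos(a)-y*np.sin(a),x*np.sin(a)+y*np.cos(a)]
def inpu(p):
    d=np.asarray(p)[:2]-PO;a=np.radians(PY);return np.array([d[0]*np.cos(a)+d[1]*np.sin(a),-d[0]*np.sin(a)+d[1]*np.cos(a)])
E
python3 - <<'E'
from h import *
np.set_printoptions(precision=1,suppress=True)
for px in([152.75,209],[175.75,203.5],[164.3,206.2]):
    w=plane("top",px,155)[0];print("bar top",w,inpu(w))
for px in([260.2,270.6],[263.1,298.6],[261.6,284.5]):
    w=plane("side",px,155)[0];print("bar side",w,inpu(w))
b,r=tri([277.5,305.5],[172.3,221.2]);print("barrel top",b,r,inpu(b))
x,y=pu(41.5,4)
plan([(520,100,280,150),(530,190,280,101.75),(x,y,280,101.75),(x,y,233,101.75)])
E
```

```text
bar top [521.4 329.  155. ] [41.5 42.3]
bar top [538.6 250.3 155. ] [ 42.4 -38.3]
bar top [530.1 289.6 155. ] [42.1  1.8]
bar side [538.4 252.9 155. ] [ 42.7 -35.7]
bar side [521.1 327.6 155. ] [41.  40.9]
bar side [529.6 291.1 155. ] [41.9  3.5]
barrel top [486.8 284.4  44.1] 1.2521302523363933 [-1.4  5.6]
at [531.8  -4.4 291.9] t 38.6
(520, 100, 280, 150) -> [-0.042, 0.699, 0.08, 0.0, -0.001, 0.221] rows 4 
(530, 190, 280, 101.75) -> [0.242, 0.553, 0.0, 0.0, -0.0, 0.268] rows 5 
(np.float64(529.1158201035495), np.float64(291.56731456225566), 280, 101.75) -> [0.664, 0.132, 0.0, 0.0, 0.0, 0.0] rows 2 
(np.float64(529.1158201035495), np.float64(291.56731456225566), 233, 101.75) -> [0.0, -0.0, 0.313, 0.0, 0.0, 0.0] rows 1
```

Emit:
step_arm(moves=[-0.042,0.699,0.08,0,0,0.221,-0.042,0.699,0.08,0,0,0.221,-0.042,0.699,0.08,0,0,0.221,-0.042,0.699,0.08,0,0,0.221,-0.042,0.699,0.08,0,0,0.221,-0.042,0.699,0.08,0,0,0.221], grip=50)

```text
time: 39.4
ee_pos: [520.5, 99.6, 281.0]
orientation: [0.257, 0.966, -0.0, -0.0]
force: [0.2, -0.2, -0.2]
gripper_width: 0.534
finger_force: 0.0
```

Emit:
step_arm(moves=[0.242,0.553,0,0,0,0.268,0.242,0.553,0,0,0,0.268,0.242,0.553,0,0,0,0.268,0.242,0.553,0,0,0,0.268,0.242,0.553,0,0,0,0.268,0.242,0.553,0,0,0,0.268,0.242,0.553,0,0,0,0.268])

```text
time: 40.28
ee_pos: [530.7, 188.8, 281.1]
orientation: [0.63, 0.776, -0.0, -0.0]
force: [0.5, 0.2, -0.6]
gripper_width: 0.533
finger_force: 0.0
```

Emit:
step_arm(moves=[0.664,0.132,0,0,0,0,0.664,0.132,0,0,0,0,0.664,0.132,0,0,0,0,0.664,0.132,0,0,0,0,0.664,0.132,0,0,0,0,0.664,0.132,0,0,0,0])

```text
time: 41.02
ee_pos: [530.1, 289.3, 281.3]
orientation: [0.632, 0.775, -0.0, 0.0]
force: [1.0, -0.2, 0.2]
gripper_width: 0.533
finger_force: 0.0
```

Run:
```python
from h import *
x,y=pu(41.7,4);plan([(x,y,233,101.75)])
s=snapshot("side");cv2.imwrite("pics/l.png",cv2.resize(s[210:330,210:330],None,fx=4,fy=4)[:,:,::-1])
```

```text
at [530.1 289.3 281.3] t 41.0
(np.float64(529.3116291980465), np.float64(291.6080429124837), 233, 101.75) -> [0.016, -0.002, 0.322, 0.0, 0.0, -0.0] rows 1
```

View pics/l.png

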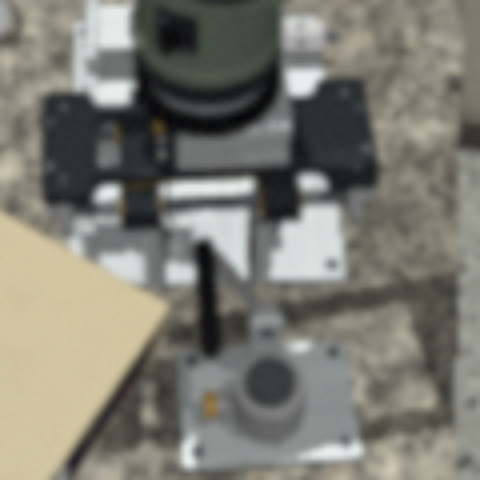

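The open fingers straddle the crossbar: fingers at about x=150 and 262 in the crop, bar at about 205. Descending and closing to a loose cage.

Emit:
step_arm(moves=[0.016,-0.002,0.1,0,0,0,0.016,-0.002,0.2,0,0,0,0.016,-0.002,0.28,0,0,0,0.016,-0.002,0.322,0,0,0,0.016,-0.002,0.322,0,0,0,0.016,-0.002,0.322,0,0,0])

```text
time: 41.82
ee_pos: [529.4, 292.9, 233.4]
orientation: [0.631, 0.776, 0.0, 0.0]
force: [0.0, -0.2, 0.2]
gripper_width: 0.531
finger_force: 0.0
```

Emit:
step_arm(moves=[0,0,0,0,0,0,0,0,0,0,0,0,0,0,0,0,0,0,0,0,0,0,0,0,0,0,0,0,0,0,0,0,0,0,0,0], grip=18)

```text
time: 42.58
ee_pos: [529.1, 292.7, 232.9]
orientation: [0.631, 0.776, -0.0, -0.0]
force: [-0.5, -0.5, -0.2]
gripper_width: 0.191
finger_force: 0.0
```

Run:
```python
from h import *
s=sense();p=s["ee_pos"];print(p,inpu(p),s["force"],s["finger_force"],s["gripper_width"]*94)
R=Ro.from_quat(s["orientation"])
# stroke rows: bar angle a from 0.45 to -0.55; finger centre 2 mm ahead, rel. to rest pose
x0=95*np.sin(.45);z0=95*np.cos(.45)
for a in np.linspace(.45,-.65,12):
    d=np.array([95*np.sin(a)-x0,95*np.cos(a)-z0]);w=np.r_[pu(d[0],0)-PO,d[1]]
    print(round(.45-a,2),(R.inv().apply(w)/150).round(3))
```

```text
[529.05108727 292.67864468 232.86133062] [41.66293683  5.10122502] [-0.53943429 -0.50697405 -0.23149516] 0.0 17.99085140457215
0.0 [0. 0. 0.]
0.1 [-0.    -0.058 -0.025]
0.2 [-0.    -0.119 -0.043]
0.3 [-0.    -0.181 -0.056]
0.4 [-0.    -0.244 -0.062]
0.5 [-0.    -0.307 -0.062]
0.6 [-0.    -0.37  -0.056]
0.7 [-0.    -0.432 -0.043]
0.8 [-0.    -0.493 -0.025]
0.9 [-0.    -0.551  0.   ]
1.0 [-0.    -0.607  0.03 ]
1.1 [-0.    -0.659  0.066]
```

Emit:
step_arm(moves=[0,-0.058,-0.025,0,0,0,0,-0.119,-0.043,0,0,0,0,-0.181,-0.056,0,0,0,0,-0.244,-0.062,0,0,0,0,-0.307,-0.062,0,0,0,0,-0.37,-0.056,0,0,0,0,-0.432,-0.043,0,0,0,0,-0.493,-0.025,0,0,0,0,-0.551,0,0,0,0,0,-0.607,0.03,0,0,0,0,-0.635,0.04,0,0,0,0,-0.635,0.04,0,0,0])

```text
time: 44.08
ee_pos: [440.0, 274.9, 231.4]
orientation: [0.631, 0.776, 0.007, 0.004]
force: [7.4, 2.3, 6.3]
gripper_width: 0.193
finger_force: 3.7
```

Run:
```python
from h import *
s=sense();p=s["ee_pos"];print(p,inpu(p),s["force"],s["finger_force"],s["gripper_width"]*94)
```

```text
[440.01845259 274.86001944 231.39497875] [-49.13267711   5.78674229] [7.43682574 2.27307114 6.27641888] 3.6704380810260773 18.145809046705082
```

Emit:
step_arm(moves=[0,-0.015,0.005,0,0,0,0,-0.03,0.01,0,0,0,0,-0.03,0.01,0,0,0,0,-0.03,0.01,0,0,0])

```text
time: 44.58
ee_pos: [436.2, 274.1, 229.5]
orientation: [0.631, 0.776, 0.007, 0.004]
force: [9.6, 3.1, 2.9]
gripper_width: 0.193
finger_force: 4.7
```

Emit:
step_arm(moves=[0,-0.01,0.005,0,0,0,0,-0.02,0.01,0,0,0,0,-0.02,0.01,0,0,0,0,-0.02,0.01,0,0,0])

```text
time: 45.08
ee_pos: [435.5, 273.9, 229.4]
orientation: [0.631, 0.776, 0.01, 0.006]
force: [12.9, 3.2, 3.4]
gripper_width: 0.194
finger_force: 6.8
```

Run:
```python
from h import *
s=sense();p=s["ee_pos"];print(p,inpu(p),s["force"],s["finger_force"],s["gripper_width"]*94)
```

```text
[435.4648259  273.914309   229.39555994] [-53.78347084   5.78815729] [12.92154174  3.23825083  3.38650832] 6.803344488143921 18.2700406794421
```

Emit:
step_arm(moves=[0,-0.015,0.005,0,0,0,0,-0.03,0.01,0,0,0,0,-0.03,0.01,0,0,0,0,-0.03,0.01,0,0,0])

```text
time: 45.58
ee_pos: [434.4, 273.7, 229.3]
orientation: [0.631, 0.775, 0.014, 0.009]
force: [20.8, 5.3, 1.0]
gripper_width: 0.199
finger_force: 10.7
```

Run:
```python
from h import *
s=sense();p=s["ee_pos"];R=Ro.from_quat(s["orientation"]);g=p+R.apply([0,0,78]);print(p,inpu(p),"grasp",inpu(g),g[2],s["force"],s["finger_force"],s["gripper_width"]*94,s["time"])
R=Ro.from_euler("z",101.75,degrees=True)*Ro.from_euler("x",180,degrees=True)
```

```text
[434.41083897 273.66829231 229.26948967] [-54.86547124   5.7619315 ] grasp [-52.34758424   6.04492185] 151.31065334717584 [20.84162061  5.29316158  1.03747248] 10.74152022600174 18.731289274248237 45.575
```

Emit:
step_arm(moves=[0,0.025,-0.01,0,0,0,0,0.05,-0.02,0,0,0,0,0.075,-0.03,0,0,0,0,0.095,-0.04,0,0,0,0,0.123,-0.055,0,0,0,0,0.151,-0.07,0,0,0,0,0.18,-0.083,0,0,0,0,0.209,-0.095,0,0,0,0,0.239,-0.104,0,0,0,0,0.27,-0.113,0,0,0,0,0.301,-0.12,0,0,0,0,0.332,-0.126,0,0,0])

```text
time: 47.08
ee_pos: [474.1, 281.2, 241.7]
orientation: [0.631, 0.776, 0.002, 0.001]
force: [5.9, 0.3, -4.1]
gripper_width: 0.195
finger_force: 2.7
```

Emit:
step_arm(moves=[0,0.031,-0.004,0,0,0,0,0.063,-0.006,0,0,0,0,0.094,-0.007,0,0,0,0,0.126,-0.006,0,0,0,0,0.158,-0.004,0,0,0,0,0.189,0,0,0,0,0,0.22,0.006,0,0,0,0,0.251,0.013,0,0,0,0,0.283,0.021,0,0,0,0,0.312,0.031,0,0,0,0,0.341,0.043,0,0,0,0,0.37,0.056,0,0,0])

```text
time: 48.58
ee_pos: [527.2, 292.3, 232.7]
orientation: [0.631, 0.776, -0.0, -0.0]
force: [-0.2, 0.2, -0.1]
gripper_width: 0.193
finger_force: 0.0
```

Emit:
step_arm(moves=[0,0.01,0,0,0,0,0,0.02,0,0,0,0,0,0.02,0,0,0,0,0,0.02,0,0,0,0,0,0.02,0,0,0,0])

```text
time: 49.2
ee_pos: [530.0, 292.9, 233.0]
orientation: [0.631, 0.776, -0.0, -0.0]
force: [0.5, -0.3, -0.6]
gripper_width: 0.196
finger_force: 0.0
```

Run:
```python
from h import *
s=sense();p=s["ee_pos"];print(p,inpu(p),s["force"],s["finger_force"],s["orientation"].round(3))
```

```text
[529.98966154 292.91863115 232.96576558] [42.63071497  5.14504979] [ 0.52838998 -0.32874395 -0.57110857] 0.0 [ 0.631  0.776 -0.    -0.   ]
```

Emit:
step_arm(moves=[0,-0.065,-0.025,0,0,0,0,-0.126,-0.043,0,0,0,0,-0.188,-0.056,0,0,0,0,-0.251,-0.062,0,0,0,0,-0.314,-0.062,0,0,0,0,-0.377,-0.056,0,0,0,0,-0.439,-0.043,0,0,0,0,-0.5,-0.025,0,0,0,0,-0.558,0,0,0,0,0,-0.614,0.03,0,0,0,0,-0.642,0.04,0,0,0,0,-0.67,0.05,0,0,0])

```text
time: 50.7
ee_pos: [436.9, 274.2, 230.1]
orientation: [0.631, 0.776, 0.008, 0.005]
force: [10.6, 4.5, 2.7]
gripper_width: 0.189
finger_force: 5.6
```

Emit:
step_arm(moves=[0,-0.02,0.01,0,0,0,0,-0.04,0.02,0,0,0,0,-0.052,0.02,0,0,0,0,-0.052,0.02,0,0,0,0,-0.052,0.02,0,0,0])

```text
time: 51.32
ee_pos: [434.4, 273.7, 229.3]
orientation: [0.631, 0.775, 0.014, 0.009]
force: [21.1, 5.2, 0.6]
gripper_width: 0.195
finger_force: 10.7
```

Run:
```python
from h import *
s=sense();p=s["ee_pos"];R=Ro.from_quat(s["orientation"]);g=p+R.apply([0,0,78]);print("grasp",inpu(g),g[2],s["force"])
```

```text
grasp [-52.35397155   6.03616157] 151.37050443923832 [21.09396884  5.19046453  0.5773201 ]
```

The lever is at the same stop position and force as before. Easing it back again, then opening the fingers and withdrawing upward.

Emit:
step_arm(moves=[0,0.025,-0.01,0,0,0,0,0.05,-0.02,0,0,0,0,0.075,-0.03,0,0,0,0,0.095,-0.04,0,0,0,0,0.123,-0.055,0,0,0,0,0.151,-0.07,0,0,0,0,0.18,-0.083,0,0,0,0,0.209,-0.095,0,0,0,0,0.239,-0.104,0,0,0,0,0.27,-0.113,0,0,0,0,0.301,-0.12,0,0,0,0,0.332,-0.126,0,0,0])

```text
time: 52.82
ee_pos: [474.0, 281.2, 241.7]
orientation: [0.631, 0.776, 0.002, 0.001]
force: [5.1, 0.4, -4.3]
gripper_width: 0.194
finger_force: 2.7
```

Emit:
step_arm(moves=[0,0.031,-0.004,0,0,0,0,0.063,-0.006,0,0,0,0,0.094,-0.007,0,0,0,0,0.126,-0.006,0,0,0,0,0.158,-0.004,0,0,0,0,0.189,0,0,0,0,0,0.22,0.006,0,0,0,0,0.251,0.013,0,0,0,0,0.283,0.021,0,0,0,0,0.312,0.031,0,0,0,0,0.341,0.043,0,0,0,0,0.37,0.056,0,0,0])

```text
time: 54.32
ee_pos: [527.2, 292.4, 232.7]
orientation: [0.631, 0.776, -0.0, -0.0]
force: [-0.6, -0.0, 0.1]
gripper_width: 0.196
finger_force: 0.0
```

Emit:
step_arm(moves=[0,0.01,0,0,0,0,0,0.02,0,0,0,0,0,0.02,0,0,0,0,0,0.02,0,0,0,0,0,0.02,0,0,0,0])

```text
time: 54.95
ee_pos: [530.0, 292.9, 233.0]
orientation: [0.631, 0.776, -0.0, -0.0]
force: [0.2, 0.1, -1.0]
gripper_width: 0.192
finger_force: 0.0
```

Emit:
step_arm(moves=[0,0,0,0,0,0,0,0,0,0,0,0,0,0,0,0,0,0,0,0,0,0,0,0,0,0,0,0,0,0], grip=50)

```text
time: 55.58
ee_pos: [530.1, 292.9, 232.9]
orientation: [0.631, 0.776, -0.0, 0.0]
force: [-0.2, 0.1, -0.2]
gripper_width: 0.533
finger_force: 0.0
```

Emit:
step_arm(moves=[0,0,-0.2,0,0,0,0,0,-0.4,0,0,0,0,0,-0.6,0,0,0,0,0,-0.6,0,0,0,0,0,-0.6,0,0,0])

```text
time: 56.2
ee_pos: [529.6, 292.7, 321.6]
orientation: [0.631, 0.776, -0.001, -0.0]
force: [-0.1, 0.1, 0.4]
gripper_width: 0.531
finger_force: 0.0
```

Emit:
step_arm(moves=[0,-0.3,0,0,0,0,0,-0.6,0,0,0,0,0,-0.9,0,0,0,0,0,-0.9,0,0,0,0,0,-0.9,0,0,0,0,0,-0.9,0,0,0,0])

```text
time: 56.95
ee_pos: [399.0, 265.6, 322.6]
orientation: [0.631, 0.776, -0.0, 0.0]
force: [-0.4, 0.7, 0.2]
gripper_width: 0.533
finger_force: 0.0
```

Run:
```python
from h import *
s=snapshot("side");t=snapshot("top");o=np.zeros((560,800,3),np.uint8)
o[:560,:440]=cv2.resize(s[190:330,200:310],None,fx=4,fy=4);o[:400,440:]=cv2.resize(t[150:250,185:275],None,fx=4,fy=4)
cv2.imwrite("pics/m.png",o[:,:,::-1])
for c in blobs(s,(252,266,270,300),75,20,"dark"):print(cv2.minAreaRect(c))
```

```text
((261.6604309082031, 284.61114501953125), (28.673826217651367, 5.2005391120910645), 85.07289123535156)
```

View pics/m.png

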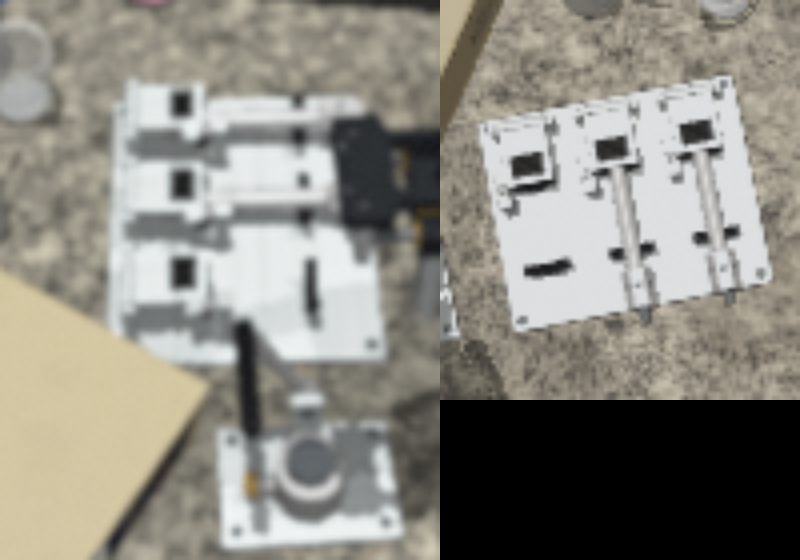

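The covers are shut, with their pads at about (182,103), (182,185) and (183,272) in the crop. Both columns are seated with the long fitting toward the robot, and the lever bar is back at its rest pixel (261.7,284.6). Handing in.

```bash
python3 -c "
from bench import *
print(sign_off())"
```

```text
the job is handed in; nothing more can be done
None
```

The job is handed in, with no verdict returned: both columns on the mat lie turned in cradles 0 and 1, all three covers are snapped shut, the pump got two full strokes each eased back over about three seconds, and the arm is clear.

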